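Seat a bench pin and tighten its clamp with the click wrench

ROBOT

A 6-joint arm with a two-finger parallel gripper is mounted at the origin on the work surface. World frame = base frame: x ahead of the robot, y to its left, z up, the work surface at z = 0. Lengths are in m, angles in degrees, forces in N, time in s.
With the tool pointing down it reaches from about 0.4 to 0.825 m from the base axis. Payload 7 kg.
Tool frame: the origin (TCP) lies midway between the tips of the shut fingers; the grasp point (between the pads) lies 19 mm behind it (ctrl.hold_point_z is the distance from the TCP to the grasp point, in m); z points along the fingers, y is the line along which they close (so a half turn about z gives the same grasp; the last joint's range is limited). The gripper opens to 88 mm and grips with 3 to 60 N. Pads are 19 mm wide; open, the fingers measure 130 mm over their backs; the gripper's body (78 mm by 193 mm) begins 47 mm behind the grasp point.
Start: joints at [92.252, 20.546, 0.682, 0, -70.136, -16.507], TCP at [0.166, 0.654, 0.227] pointing down, gripper open.
Joint ranges: [-176.03, 176.03], [-82.01, 121.73], [-58.28, 71.71], [-173.87, 95.51], [-174.79, -0.11], [-173.66, 173.66]. Speed limits (degrees/s): [136.94, 136.94, 172.46, 180, 180, 180].

INTERFACE

Orientations are given as [roll, pitch, yaw] about the fixed x, y, z axes, in that order (R = Rz(yaw) Ry(pitch) Rx(roll)).
In Python, from plant import ctrl gives the robot as it stands.
- The arm moves only by the tool apply_moves, never from a script. Its argument "deltas" is a list of rows, each an object with "fingers": the finger opening in mm, from 0 to 87.6; "delta_pos": the shift along the tool's x, y, z in mm, a list of three; "angular": the turn, a rotation vector about the tool's x, y, z in degrees, a list of three. A call has 1 to 10 rows; each row is the pose to reach, as a shift and turn from the pose commanded when the call began, along the tool's axes at that moment; what a row does not reach only later rows make up. A row lasts 1/10 s, in which the tool goes at most 50 mm and 8.59 degrees, less where a joint would pass 70% of its speed; a pose out of reach is approached as far as the arm can. A call with a gripper value outside its range is refused whole. The fingers move at their own pace and stop on an object; the grip force is fixed at half the most. Time passes only in rows, so rows that repeat a pose let the fingers close. It gives the time, the measured TCP pose, the force, the opening and the grip force at its end, in the units of the state.
- ctrl.get_obs(): the state, without advancing time (a new reading comes with each control period).
- ctrl.snapshot(name): name is "side" or "top"; returns the picture (384x512x3 uint8, red, green, blue); there is no depth.
- ctrl.camera_params(name): a dict with "fx", "fy", "cx", "cy" (pixels), "dist_coeffs" ([k1, k2, p1, p2, k3] as OpenCV has them; the pictures are not rectified), "cam_to_world" (4x4, takes a point from camera to world coordinates). Camera axes: x right, y up, looking along -z (the intrinsics and any distortion apply to the point x, -y, -z); pixel columns grow to the right and rows downward; lengths in m; the calibration is good to about 2 mm. A picture is of the moment at which its call begins. camera_params takes no time and is no camera call.
- ctrl.close_job(): hands the job in; it is judged then, once.
The state is a dict: "clock": time; "joint_pos": joint angles; "qvel": joint speeds; "tau": joint torques, N m; "tool_pos": TCP position; "orientation": TCP orientation; "force": force on the tool from outside, world axes, zero at the start; "moment": the same for the moment, N m; "opening": finger opening in m; "gripper_force": force on a finger pad.
Only numpy, scipy, OpenCV 4.12 (cv2) and the standard library are available. Lean on these libraries where they do the work, as an engineer would, in place of code of your own. Each camera call takes 0.05 s, during which the arm holds its last target. There are 200 camera calls.

TASK

Push the wooden bench pin into its clamp until it is fully home against the end stop. Then swing the red handle of the click wrench on the clamp screw clockwise (seen from above) until the screw comes tight and the wrench clicks, that is, its handle gives and bends out of line; stop there, do not force it on beyond the click. Let the handle spring straight again without undoing the screw, and leave the pin home, the clamp tight and the other things on the bench undisturbed.

Things in the scene. Friction and masses are not known exactly. Their poses are not given: they have to be found in the camera images.
- clamp: steel clamp with blue arch, fixed, 138 x 105 mm, 100 mm high. Origin on the bench under its middle; x along the channel towards the end stop (the pin is pushed along +x), z up. Channel 73 mm wide, floor 40 mm above the bench, from its open mouth at x = -68 mm to the end stop at x = +55 mm; arch over x = -18 to +38 mm.
- pin_back (a point): centre of the rear end face of the loose wooden bench pin (170 long, 70 wide, 16 mm thick, about 0.14 kg); x from notched front to rear. Home, it touches the end stop: x = +55 mm, z = 48 mm in the clamp's frame. At the start the pin lies in the channel, 18 to 35 mm short of home.
- pin_notch (a point): centre of the flat bottom of the notch in the pin's front end, half-way up its thickness, 48 mm above the bench: the spot to push. Notch 34 mm wide at the bottom, 44 mm at the mouth, 30 mm deep, open to -x; its bottom is 140 mm ahead of the rear face and, home, 17 mm clear of the clamp. Nothing is below it down to the bench.
- jaw_pad (a point): centre of the underside of the round brass jaw (60 mm across, 9 mm thick) under the arch, which the screw lowers on to the pin, 5 mm per rad of turn. Screw tight: 56.3 mm above the clamp's origin. At the start 1.7 to 3.3 mm higher.
- screw_axis (a point): point on the vertical axis of the clamp screw, 113 mm above the clamp's origin. The wrench stays on the screw; clockwise from above tightens. It turns at a light push (2 to 3 N at the grip) until the jaw is down and the screw stops, 0.35 to 0.65 rad on from the start, not known beforehand. Turned back, it loosens.
- handle_grip (a point): centre of the red grip of the wrench handle, 140 mm from the screw axis; the handle lies level on the clamp's left (+y) side. The grip is a bar 26 mm in diameter, 112 mm long (83 to 195 mm from the screw axis), centre line 116 mm above the clamp's origin, free below and on both sides. x points outward along the handle, z up.
- wrench_handle (a joint): bend of the breakaway joint (upright pivot 30 mm from the screw axis), rad; 0 straight, growing clockwise. With the screw tight the push at the grip rises from 2 to 11 N; there the joint gives and the push stays level (11 to 15 N). 0.10 (11 mm at the grip) is a full click, beyond 0.24 (26 mm) over-tightens, 0.30 is a dead stop. Let go, it springs back to 0.
- doming_block: bystander: 50 mm brass cube with dimples, at the clamp's right
- tool_cup: bystander: wooden cup 72 mm across with small hammers, 180 mm tall, behind the clamp
- hammer: bystander: hammer 220 mm long, lying on the left
- saw_frame: bystander: aluminium piercing-saw frame with a wooden handle, lying on the right
- jar: bystander: amber jar 54 mm across, 60 mm tall, on the left
- gauge_ring: bystander: brass ring 52 mm across, 12 mm tall, lying on the left
- file: bystander: flat file with a wooden handle, lying at the far left
Mind the look-alikes: they are no part of the job. Of the things like the part that bears pin_back, leave any that is black or purple; of the rest the smaller one is meant.

How it is judged:
By the outcome, as a careful person would: the job done as asked, in the order asked, and still so for the second after the job is handed in, with the robot touching nothing.
It also fails if it takes over 72 s, if anything falls off the work surface, if the arm or the gripper's body presses on something with over 40 N, if the wrist force passes 120 N, or if a joint passes its speed limit or range.

## Working session

There is one attempt and no reset: what is moved stays moved. The work goes in short steps, Python scripts to look and compute and a tool call to move; the robot and the scene stay as the last step left them, time stands still between calls to the robot, and variables do not carry over. Pictures are saved under pics/ and viewed, at most 13 in all, crops included, and the job is handed in when it is done.

Besides the shell and the picture viewer there is one more tool, called after ">>>" as name([rows], argument=value, ...), one row to a line, values as JSON. apply_moves: Moves the arm, as the interface text tells. Its arguments: {"type":"object","properties":{"deltas":{"type":"array"}},"required":["deltas"]}

```bash
ls; mkdir -p pics; python3 - <<'E'
from plant import ctrl
import cv2
for n in("side","top"):
    im=ctrl.snapshot(n); cv2.imwrite(f"pics/{n}0.png",im[:,:,::-1]); p=ctrl.camera_params(n); print(n,p)
print(ctrl.get_obs(),ctrl.hold_point_z)
E
```

```text
pics
side {'fx': 426.3175671462901, 'fy': 426.3175671462901, 'cx': 261.9610247318273, 'cy': 195.2912088812381, 'dist_coeffs': array([-0.05769151,  0.        ,  0.        ,  0.        ,  0.        ]), 'cam_to_world': array([[ 0.99818286,  0.0342115 , -0.04960401,  0.44445571],
       [-0.06012804,  0.61946525, -0.78271797, -0.85469065],
       [ 0.00395001,  0.78427825,  0.62039667,  0.75810754],
       [ 0.        ,  0.        ,  0.        ,  1.        ]])}
top {'fx': 352.2256637331187, 'fy': 352.2256637331187, 'cx': 250.6912123618274, 'cy': 190.7824606091615, 'dist_coeffs': array([0.01490934, 0.        , 0.        , 0.        , 0.        ]), 'cam_to_world': array([[-0.10042842,  0.9736673 , -0.20466101,  0.26558931],
       [-0.99493059, -0.09720005,  0.02579291,  0.03373667],
       [ 0.00522065,  0.20621384,  0.97849302,  1.17619008],
       [ 0.        ,  0.        ,  0.        ,  1.        ]])}
{'clock': 0.1, 'joint_pos': array([ 9.22529293e+01,  2.05858851e+01,  6.39485465e-01, -1.70928055e-02,
       -7.01371398e+01, -1.65059301e+01]), 'qvel': array([-0.03863344, -0.10325777,  0.10265313,  0.07923514, -0.01909969,
       -0.05334794]), 'tau': array([-7.21277502e-04, -5.84165990e+01,  2.93749666e+01,  7.01529086e+00,
        1.01808840e-02, -4.46981801e-05]), 'tool_pos': array([0.1661215 , 0.65378387, 0.22573825]), 'orientation': array([ 1.79915337e+02, -8.32966781e-03, -1.42588140e+01]), 'force': array([-0.10380119,  1.21316012, -0.01960945]), 'moment': array([ 0.00480852, -0.01547261,  0.02357489]), 'gripper_force': 0.0, 'opening': 0.08775650574385198} 0.0188
```

View pics/top0.png

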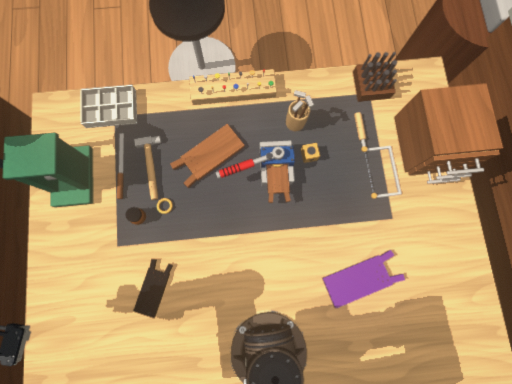

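View pics/side0.png

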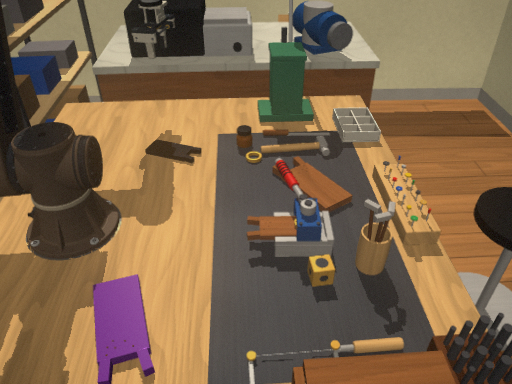

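Pin look-alikes in the top view: wood in the clamp (279,182), a larger wood one on the mat (210,152), black (153,288) and purple (363,278). Black and purple are excluded. The smaller of the two wooden ones is the one in the clamp channel, so I'm confirming that in an enlarged crop.

```bash
cat > h.py <<'E'
import numpy as np, cv2
from plant import ctrl
def und(n,uv):
    p=ctrl.camera_params(n); K=np.array([[p['fx'],0,p['cx']],[0,p['fy'],p['cy']],[0,0,1]])
    q=cv2.undistortPoints(np.array(uv,float).reshape(-1,1,2),K,p['dist_coeffs']).reshape(-1,2)
    T=p['cam_to_world']; d=np.c_[q[:,0],-q[:,1],-np.ones(len(q))]@T[:3,:3].T
    return T[:3,3],d
def onz(n,uv,z):
    o,d=und(n,uv); return o+d*((z-o[2])/d[:,2])[:,None]
def two(uvt,uvs):
    (a,d),(b,e)=und("top",[uvt]),und("side",[uvs]); d=d[0];e=e[0]
    s=np.linalg.lstsq(np.c_[d,-e],b-a,rcond=None)[0]; P=a+d*s[0];Q=b+e*s[1]
    return (P+Q)/2,np.linalg.norm(P-Q)
def proj(n,X):
    p=ctrl.camera_params(n); K=np.array([[p['fx'],0,p['cx']],[0,p['fy'],p['cy']],[0,0,1]])
    T=np.linalg.inv(p['cam_to_world']); c=np.atleast_2d(X)@T[:3,:3].T+T[:3,3]; c=c*[1,-1,-1]
    return cv2.projectPoints(c,np.zeros(3),np.zeros(3),K,p['dist_coeffs'])[0].reshape(-1,2)
E
python3 - <<'E'
import cv2
t=cv2.imread("pics/top0.png")[130:210,205:325]; s=cv2.imread("pics/side0.png")[150:265,235:345]
t=cv2.resize(t,None,fx=5,fy=5,interpolation=cv2.INTER_CUBIC)
s=cv2.resize(s,None,fx=5,fy=5,interpolation=cv2.INTER_CUBIC)
cv2.imwrite("pics/ct.png",t);cv2.imwrite("pics/cs.png",s)
E
```

```text
(no output)
```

View pics/ct.png

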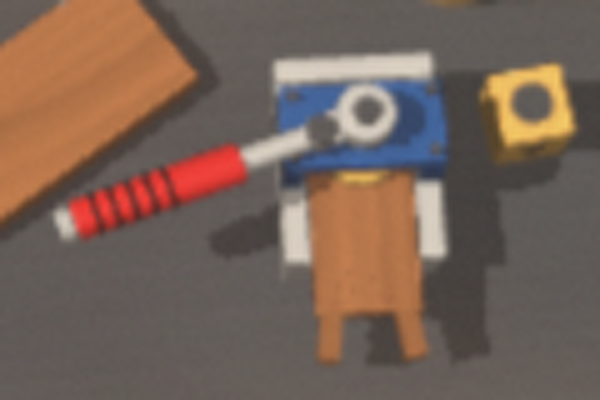

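View pics/cs.png

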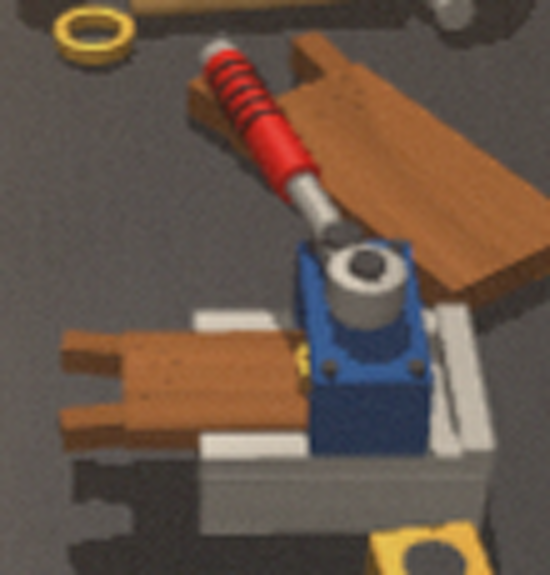

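The crops confirm the meant pin: wooden, in the channel, notch facing the robot with its bottom at about (278.5,192) in top0, and smaller than the loose wooden one. The wrench head is at about (278,151) with its grip running to (218,174). Next I'm measuring these.

```bash
cat > m.py <<'E'
from h import *
np.set_printoptions(precision=4,suppress=True)
T=lambda c:np.array(c)/5-.4+[205,130]
S=lambda c:np.array(c)/5-.4+[235,150]
def red(n,im):
    h=cv2.cvtColor(im,cv2.COLOR_BGR2HSV)
    m=cv2.inRange(h,(0,170,110),(6,255,255))|cv2.inRange(h,(174,170,110),(180,255,255))
    m=cv2.morphologyEx(m,cv2.MORPH_CLOSE,np.ones((5,5)))
    k,l,st,c=cv2.connectedComponentsWithStats(m); i=1+np.argmax(st[1:,4])
    ys,xs=np.where(l==i); p=np.c_[xs,ys].astype(float); r=cv2.minAreaRect(p.astype(np.float32)); box=cv2.boxPoints(r)
    e=[np.linalg.norm(box[0]-box[1]),np.linalg.norm(box[1]-box[2])]
    return ((box[0]+box[3])/2,(box[1]+box[2])/2) if e[0]>e[1] else ((box[0]+box[1])/2,(box[2]+box[3])/2), p.mean(0)
if __name__=="__main__":
    print("screw cap",two(T((367,107)),S((367,263))))
    for n in("top","side"):
        im=cv2.imread(f"pics/{n}0.png"); (a,b),c=red(n,im); X=onz(n,[a,b,c],.116); d=X[0]-X[1]
        print(n,"red ends",a,b,"world",X,np.linalg.norm(d),np.degrees(np.arctan2(d[1],d[0])))
    print("pin top: notch corners",onz("top",[T((341,312)),T((397,312))],.056),onz("side",[S((122,374)),S((122,406))],.056))
    print("prong tips",onz("top",[T((319,361)),T((426,357))],.056),onz("side",[S((62,333)),S((62,409))],.056))
    X=onz("top",[T((308,180)),T((316,312)),T((412,178)),T((422,310))],.056);print("pin edges",X,(X[0]-X[1]),X[2]-X[3])
    X=onz("top",[T((273,60)),T((432,53))],.07);print("endstop back",X)
    print("arch top top-view",onz("top",[T((278,83)),T((443,80)),T((283,165)),T((446,152))],.1))
    print("arch top side-view",onz("side",[S((302,243)),S((410,243)),S((311,380)),S((430,380))],.1))
E
python3 m.py
```

```text
screw cap (array([ 0.6016, -0.0913,  0.128 ]), np.float64(0.0016196505606521526))
top red ends [219.9988 173.711 ] [252.5305 161.7256] world [[ 0.5507  0.0952  0.116 ]
 [ 0.5793 -0.0093  0.116 ]
 [ 0.5654  0.0425  0.116 ]] 0.10830676902790795 105.27282793093119
side red ends [277.7307 160.8461] [294.6538 186.2308] world [[ 0.5474  0.103   0.116 ]
 [ 0.5795 -0.0127  0.116 ]
 [ 0.5657  0.042   0.116 ]] 0.12007538666509975 105.48597644307154
pin top: notch corners [[ 0.4887 -0.0669  0.056 ]
 [ 0.4851 -0.1031  0.056 ]] [[ 0.4865 -0.083   0.056 ]
 [ 0.4852 -0.1057  0.056 ]]
prong tips [[ 0.458  -0.0491  0.056 ]
 [ 0.4538 -0.1182  0.056 ]] [[ 0.4582 -0.0509  0.056 ]
 [ 0.4564 -0.1062  0.056 ]]
pin edges [[ 0.5793 -0.0553  0.056 ]
 [ 0.4903 -0.0507  0.056 ]
 [ 0.5739 -0.1238  0.056 ]
 [ 0.4848 -0.1194  0.056 ]] [ 0.089  -0.0046  0.    ] [ 0.089  -0.0043  0.    ]
endstop back [[ 0.6595 -0.0401  0.07  ]
 [ 0.654  -0.1454  0.07  ]]
arch top top-view [[ 0.6331 -0.0397  0.1   ]
 [ 0.6246 -0.1453  0.1   ]
 [ 0.5784 -0.037   0.1   ]
 [ 0.5767 -0.1412  0.1   ]]
arch top side-view [[ 0.5778 -0.0404  0.1   ]
 [ 0.6312 -0.0434  0.1   ]
 [ 0.5699 -0.1402  0.1   ]
 [ 0.6243 -0.1434  0.1   ]]
```

```bash
cat > plan.py <<'E'
from h import *
from scipy.spatial.transform import Rotation as R
np.set_printoptions(precision=2,suppress=True)
YAW=np.radians(-2.9); C=np.array([np.cos(YAW),np.sin(YAW),0]); L=np.array([-C[1],C[0],0]); U=np.array([0,0,1.])
SC=np.array([.6016,-.0913,0])
def cur():
    o=ctrl.get_obs(); return o['tool_pos'],R.from_euler('xyz',o['orientation'],degrees=True)
def push_R(th=np.radians(25)):
    z=np.sin(th)*C-np.cos(th)*U; y=-(np.cos(th)*C+np.sin(th)*U); return R.from_matrix(np.c_[np.cross(y,z),y,z])
def delta(p,Rt,base=None):
    p0,R0=base or cur(); print("d_mm",R0.inv().apply(np.array(p)-p0)*1000,"rot",(R0.inv()*Rt).as_rotvec(degrees=True))
E
python3 - <<'E'
from plan import *
delta([.47,.30,.24],R.from_euler('xyz',[180,0,-60],degrees=True))
b=([.47,.30,.24],R.from_euler('xyz',[180,0,-60],degrees=True))
delta([.44,-.083,.16],push_R(),b)
E
```

```text
d_mm [381.66 268.06 -13.81] rot [ 0.08 -0.04 45.74]
d_mm [316.69 217.48  80.  ] rot [24.3   7.18 32.37]
```

>>> apply_moves([
  {"fingers": 0,"delta_pos": [382,268,-14],"angular": [0,0,45.7]},
  {"fingers": 0,"delta_pos": [382,268,-14],"angular": [0,0,45.7]},
  {"fingers": 0,"delta_pos": [382,268,-14],"angular": [0,0,45.7]},
  {"fingers": 0,"delta_pos": [382,268,-14],"angular": [0,0,45.7]},
  {"fingers": 0,"delta_pos": [382,268,-14],"angular": [0,0,45.7]},
  {"fingers": 0,"delta_pos": [382,268,-14],"angular": [0,0,45.7]},
  {"fingers": 0,"delta_pos": [382,268,-14],"angular": [0,0,45.7]},
  {"fingers": 0,"delta_pos": [382,268,-14],"angular": [0,0,45.7]},
  {"fingers": 0,"delta_pos": [382,268,-14],"angular": [0,0,45.7]},
  {"fingers": 0,"delta_pos": [382,268,-14],"angular": [0,0,45.7]},
])

```text
clock: 1.1
tool_pos: [0.4722, 0.2971, 0.2405]
orientation: [180.0, -0.0, -60.1]
force: [0.2, 0.6, -0.4]
opening: 0.0132
gripper_force: 0.0
```

```bash
python3 -c "
from plan import *
delta([.435,-.083,.16],push_R()); print(ctrl.get_obs())"
```

```text
d_mm [310.96 221.61  80.76] rot [24.33  7.12 32.26]
{'clock': 1.1, 'joint_pos': array([ 52.29,   9.04, -13.06,   0.02, -67.93, -22.42]), 'qvel': array([-15.52,   2.13,   2.97,  -0.61,  -0.63,  14.8 ]), 'tau': array([  0.28, -42.43,  28.68,   7.08,  -0.07,   0.25]), 'tool_pos': array([0.47, 0.3 , 0.24]), 'orientation': array([179.97,  -0.03, -60.12]), 'force': array([ 0.18,  0.58, -0.41]), 'moment': array([ 0.15,  0.04, -0.01]), 'gripper_force': 0.0, 'opening': 0.013239086746436339}
```

>>> apply_moves([
  {"fingers": 0,"delta_pos": [311,222,81],"angular": [24.3,7.1,32.3]},
  {"fingers": 0,"delta_pos": [311,222,81],"angular": [24.3,7.1,32.3]},
  {"fingers": 0,"delta_pos": [311,222,81],"angular": [24.3,7.1,32.3]},
  {"fingers": 0,"delta_pos": [311,222,81],"angular": [24.3,7.1,32.3]},
  {"fingers": 0,"delta_pos": [311,222,81],"angular": [24.3,7.1,32.3]},
  {"fingers": 0,"delta_pos": [311,222,81],"angular": [24.3,7.1,32.3]},
  {"fingers": 0,"delta_pos": [311,222,81],"angular": [24.3,7.1,32.3]},
  {"fingers": 0,"delta_pos": [311,222,81],"angular": [24.3,7.1,32.3]},
  {"fingers": 0,"delta_pos": [311,222,81],"angular": [24.3,7.1,32.3]},
  {"fingers": 0,"delta_pos": [311,222,81],"angular": [24.3,7.1,32.3]},
])

```text
clock: 2.1
tool_pos: [0.4386, -0.0856, 0.1673]
orientation: [-155.8, 0.5, -92.8]
force: [1.1, -0.1, 0.2]
opening: 0.0003
gripper_force: 0.0
```

```bash
python3 - <<'E'
from plan import *
o=ctrl.get_obs(); print(o['tool_pos']*1000,o['orientation'],o['joint_pos'],o['force'],o['opening'])
delta([.435,-.083,.039],push_R())
a=cv2.resize(ctrl.snapshot("side")[110:270,60:345],None,fx=2,fy=2,interpolation=cv2.INTER_CUBIC)
cv2.imwrite("pics/p1.png",a[:,:,::-1])
E
```

```text
[438.6  -85.65 167.34] [-155.75    0.51  -92.83] [ 21.15 -14.32 -58.23  22.02 -25.18 -42.35] [ 1.07 -0.13  0.19] 0.00032482920910925135
d_mm [ -1.33  56.11 115.5 ] rot [ 0.75  0.49 -0.15]
```

View pics/p1.png

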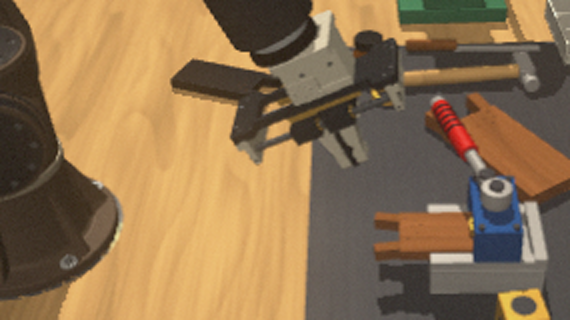

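The picture shows the shut gripper tilted over the mat, in front of the notch at about (380,232) in the crop, with nothing touched. Joint 3 is nearly at its limit, so I'm using less tilt and a position further out.

```bash
python3 - <<'E'
from plan import *
delta([.457,-.085,.165],push_R(np.radians(12)))
b=([.457,-.085,.165],push_R(np.radians(12)))
delta([.457,-.085,.045],push_R(np.radians(12)),b)
E
```

```text
d_mm [ -0.22 -15.49   9.66] rot [-12.25   0.55   0.06]
d_mm [  0.    24.95 117.38] rot [0. 0. 0.]
```

>>> apply_moves([
  {"fingers": 0,"delta_pos": [0,-15.5,9.7],"angular": [-12.2,0.5,0]},
  {"fingers": 0,"delta_pos": [0,-15.5,9.7],"angular": [-12.2,0.5,0]},
  {"fingers": 0,"delta_pos": [0,-15.5,9.7],"angular": [-12.2,0.5,0]},
  {"fingers": 0,"delta_pos": [0,-15.5,9.7],"angular": [-12.2,0.5,0]},
  {"fingers": 0,"delta_pos": [0,-15.5,9.7],"angular": [-12.2,0.5,0]},
])

```text
clock: 2.65
tool_pos: [0.4564, -0.0838, 0.1644]
orientation: [-168.0, -0.0, -92.6]
force: [-0.3, -0.5, 0.6]
opening: 0.0003
gripper_force: 0.0
```

```bash
cat > st.py <<'E'
from plan import *
o=ctrl.get_obs(); print(o['clock'],o['tool_pos']*1000,o['orientation'],o['joint_pos'],o['force'])
E
python3 - <<'E'
from st import *
delta([.457,-.085,.045],push_R(np.radians(12)))
E
```

```text
2.65 [456.4  -83.84 164.35] [-167.97   -0.    -92.61] [ 17.6   -4.34 -41.67   6.24 -41.53 -24.47] [-0.3  -0.47  0.61]
d_mm [  1.13  24.23 116.87] rot [-0.03  0.06  0.29]
```

>>> apply_moves([
  {"fingers": 0,"delta_pos": [1.1,8,39],"angular": [0,0,0]},
  {"fingers": 0,"delta_pos": [1.1,16,78],"angular": [0,0,0]},
  {"fingers": 0,"delta_pos": [1.1,20,100],"angular": [0,0,0]},
  {"fingers": 0,"delta_pos": [1.1,24.2,117],"angular": [0,0,0]},
  {"fingers": 0,"delta_pos": [1.1,24.2,117],"angular": [0,0,0]},
  {"fingers": 0,"delta_pos": [1.1,24.2,117],"angular": [0,0,0]},
])

```text
clock: 3.25
tool_pos: [0.4573, -0.0855, 0.0458]
orientation: [-168.0, 0.0, -92.6]
force: [-0.0, -0.5, -0.8]
opening: 0.0003
gripper_force: 0.0
```

```bash
python3 - <<'E'
from st import *
print("home TCP guess",(SC+C*-.095-C*.0205)*1000)
delta(np.array([.457,-.085,.045])+C*.05,push_R(np.radians(12)))
t=ctrl.snapshot("top")[120:220,215:335];s=ctrl.snapshot("side")[170:270,225:345]
a=cv2.resize(np.hstack([t,s]),None,fx=3.3,fy=3.3,interpolation=cv2.INTER_CUBIC)
cv2.imwrite("pics/p2.png",a[:,:,::-1])
E
```

```text
3.25 [457.29 -85.49  45.76] [-167.96    0.01  -92.65] [ 16.75   6.8  -53.07  12.16 -19.16 -30.51] [-0.01 -0.46 -0.83]
home TCP guess [486.25 -85.46   0.  ]
d_mm [ -0.25 -48.44  11.1 ] rot [-0.04  0.06  0.25]
```

View pics/p2.png

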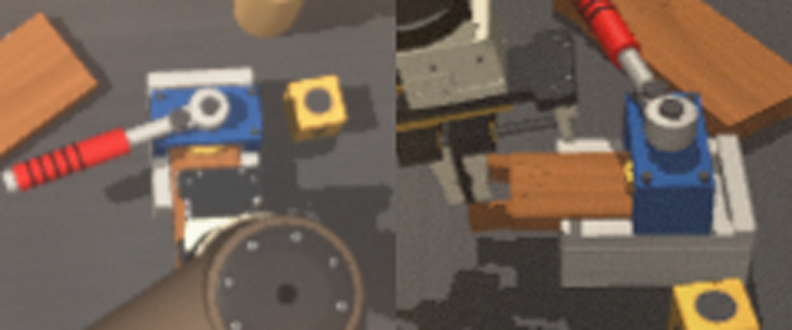

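The fingertips stand in the notch (side half at about (475,190)), the gripper body is clear of the arch, and the handle hasn't moved. Now I push in steps along the channel.

>>> apply_moves([
  {"fingers": 0,"delta_pos": [0,-4.9,1.0],"angular": [0,0,0]},
  {"fingers": 0,"delta_pos": [0,-9.8,2.1],"angular": [0,0,0]},
  {"fingers": 0,"delta_pos": [0,-14.7,3.1],"angular": [0,0,0]},
  {"fingers": 0,"delta_pos": [0,-19.6,4.2],"angular": [0,0,0]},
  {"fingers": 0,"delta_pos": [0,-19.6,4.2],"angular": [0,0,0]},
])

```text
clock: 3.85
tool_pos: [0.4788, -0.0867, 0.0455]
orientation: [-167.9, 0.0, -92.7]
force: [1.0, -0.8, 0.5]
opening: 0.0003
gripper_force: 0.0
```

>>> apply_moves([
  {"fingers": 0,"delta_pos": [0,-1.5,0.3],"angular": [0,0,0]},
  {"fingers": 0,"delta_pos": [0,-2.9,0.6],"angular": [0,0,0]},
  {"fingers": 0,"delta_pos": [0,-4.4,0.9],"angular": [0,0,0]},
  {"fingers": 0,"delta_pos": [0,-4.9,1.0],"angular": [0,0,0]},
])

```text
clock: 4.25
tool_pos: [0.4829, -0.0869, 0.0454]
orientation: [-167.9, 0.0, -92.7]
force: [0.3, -0.8, 0.2]
opening: 0.0001
gripper_force: 0.3
```

>>> apply_moves([
  {"fingers": 0,"delta_pos": [0,-1,0.2],"angular": [0,0,0]},
  {"fingers": 0,"delta_pos": [0,-2,0.4],"angular": [0,0,0]},
  {"fingers": 0,"delta_pos": [0,-2,0.4],"angular": [0,0,0]},
])

```text
clock: 4.55
tool_pos: [0.4851, -0.087, 0.0455]
orientation: [-167.9, 0.0, -92.7]
force: [-0.8, -0.9, -0.5]
opening: 0.0006
gripper_force: 0.1
```

>>> apply_moves([
  {"fingers": 0,"delta_pos": [0,-2,0.4],"angular": [0,0,0]},
  {"fingers": 0,"delta_pos": [0,-4,0.8],"angular": [0,0,0]},
  {"fingers": 0,"delta_pos": [0,-4,0.8],"angular": [0,0,0]},
])

```text
clock: 4.85
tool_pos: [0.4895, -0.0871, 0.0456]
orientation: [-167.9, 0.0, -92.7]
force: [-0.4, 0.0, -0.9]
opening: 0.0007
gripper_force: 0.0
```

```bash
python3 - <<'E'
from st import *
s=ctrl.snapshot("side")[170:250,235:345]
cv2.imwrite("pics/p3.png",cv2.resize(s,None,fx=6,fy=6,interpolation=cv2.INTER_CUBIC)[:,:,::-1])
E
```

```text
4.85 [489.47 -87.13  45.63] [-167.92    0.04  -92.71] [ 15.24   9.69 -48.73  10.58 -20.37 -27.51] [-0.42  0.02 -0.87]
```

View pics/p3.png

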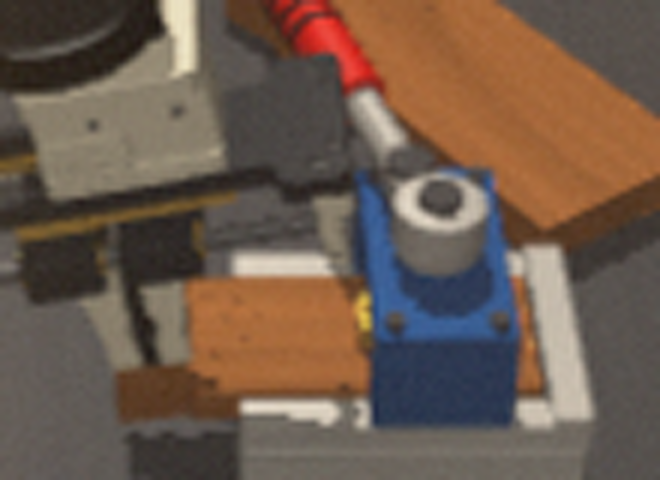

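Pin now reaches behind the arch almost to the end stop (gap at crop (540,350) nearly closed). I'm creeping on until the force rises.

>>> apply_moves([
  {"fingers": 0,"delta_pos": [0,-1,0.2],"angular": [0,0,0]},
  {"fingers": 0,"delta_pos": [0,-2,0.4],"angular": [0,0,0]},
  {"fingers": 0,"delta_pos": [0,-2,0.4],"angular": [0,0,0]},
])

```text
clock: 5.2
tool_pos: [0.491, -0.0874, 0.0455]
orientation: [-167.9, 0.0, -92.7]
force: [-0.2, -0.3, 1.3]
opening: 0.0004
gripper_force: 0.2
```

>>> apply_moves([
  {"fingers": 0,"delta_pos": [0,-1,0.2],"angular": [0,0,0]},
  {"fingers": 0,"delta_pos": [0,-2,0.4],"angular": [0,0,0]},
  {"fingers": 0,"delta_pos": [0,-2,0.4],"angular": [0,0,0]},
])

```text
clock: 5.5
tool_pos: [0.4919, -0.0877, 0.0452]
orientation: [-168.1, 0.0, -92.7]
force: [-5.0, 1.8, 3.1]
opening: 0.0005
gripper_force: 2.6
```

>>> apply_moves([
  {"fingers": 0,"delta_pos": [0,-1,0.2],"angular": [0,0,0]},
  {"fingers": 0,"delta_pos": [0,-2,0.4],"angular": [0,0,0]},
  {"fingers": 0,"delta_pos": [0,-2,0.4],"angular": [0,0,0]},
])

```text
clock: 5.8
tool_pos: [0.492, -0.0882, 0.0446]
orientation: [-168.2, -0.0, -92.8]
force: [-11.8, 4.4, 8.1]
opening: 0.0002
gripper_force: 6.2
```

```bash
python3 - <<'E'
from st import *
s=ctrl.snapshot("side")[170:250,235:345]
cv2.imwrite("pics/p4.png",cv2.resize(s,None,fx=6,fy=6,interpolation=cv2.INTER_CUBIC)[:,:,::-1])
E
```

```text
5.8 [491.99 -88.18  44.6 ] [-168.23   -0.04  -92.78] [ 15.01  10.16 -48.08  10.19 -20.86 -26.97] [-11.84   4.44   8.08]
```

View pics/p4.png

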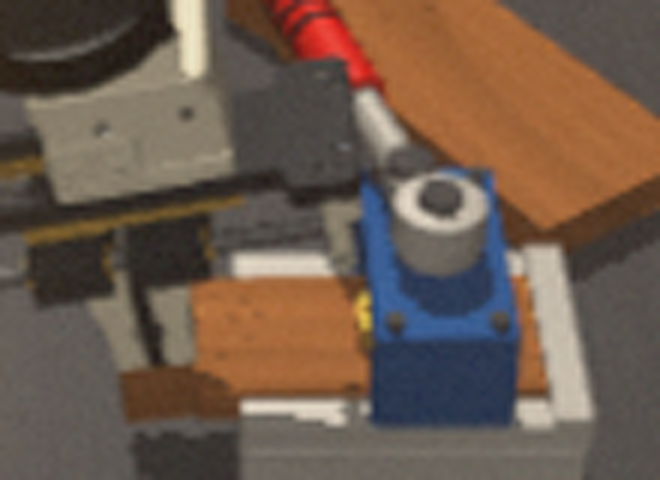

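```bash
python3 - <<'E'
from plan import *
S6=lambda c:np.array(c)/6-.42+[235,170]
p=onz("side",[S6((193,283)),S6((194,365)),S6((549,392)),S6((549,392))],.056); print((p-SC)@C*1000+10, p*1000)
print(ctrl.get_obs()['moment'])
E
```

```text
[-85.95 -86.46  54.17  54.17] [[ 507.33  -55.72   56.  ]
 [ 504.3  -105.46   56.  ]
 [ 643.91 -129.12   56.  ]
 [ 643.91 -129.12   56.  ]]
[1.77 4.21 0.34]
```

Notch bottom is at clamp x ≈ -86 and the rear at ≈ +54, which is home within error and matches the hard stop. I'm retreating straight back, then up.

>>> apply_moves([
  {"fingers": 0,"delta_pos": [0,5,-1],"angular": [0,0,0]},
  {"fingers": 0,"delta_pos": [0,14,-3],"angular": [0,0,0]},
  {"fingers": 0,"delta_pos": [0,14,-3],"angular": [0,0,0]},
  {"fingers": 0,"delta_pos": [0,4,-50],"angular": [0,0,0]},
  {"fingers": 0,"delta_pos": [0,-6,-100],"angular": [0,0,0]},
  {"fingers": 0,"delta_pos": [0,-16,-150],"angular": [0,0,0]},
  {"fingers": 0,"delta_pos": [0,-26,-190],"angular": [0,0,0]},
  {"fingers": 0,"delta_pos": [0,-26,-190],"angular": [0,0,0]},
])

```text
clock: 6.65
tool_pos: [0.4846, -0.0865, 0.2443]
orientation: [-167.3, 0.1, -92.6]
force: [0.8, 0.1, -0.9]
opening: 0.0001
gripper_force: 0.0
```

```bash
cat >> plan.py <<'E'
def wrench(phi,gap,z=.095,r=.14):
    "TCP pose with tool face 'gap' mm short of grip at handle angle phi (deg)"
    f=np.radians(phi); h=np.array([np.cos(f),np.sin(f),0]); t=np.array([np.sin(f),-np.cos(f),0])
    return SC+r*h-(.0225+gap/1000)*t+z*U, R.from_euler('xyz',[180,0,phi-90],degrees=True)
E
python3 - <<'E'
from st import *
p,r=wrench(105.3,20,.22); print(p)
delta(p,r)
# home check, arm up
im=ctrl.snapshot("side"); cv2.imwrite("pics/side5.png",im[:,:,::-1]); cv2.imwrite("pics/top5.png",ctrl.snapshot("top")[:,:,::-1])
E
```

```text
6.65 [484.56 -86.47 244.27] [-167.25    0.14  -92.65] [ 16.03  -6.04 -31.46   4.94 -52.55 -21.29] [ 0.76  0.13 -0.86]
[0.52 0.03 0.22]
d_mm [-120.62  -27.32   31.37] rot [  -8.86  -11.9  -107.46]
```

>>> apply_moves([
  {"fingers": 0,"delta_pos": [-121,-27,31],"angular": [-8.9,-11.9,-107.5]},
  {"fingers": 0,"delta_pos": [-121,-27,31],"angular": [-8.9,-11.9,-107.5]},
  {"fingers": 0,"delta_pos": [-121,-27,31],"angular": [-8.9,-11.9,-107.5]},
  {"fingers": 0,"delta_pos": [-121,-27,31],"angular": [-8.9,-11.9,-107.5]},
  {"fingers": 0,"delta_pos": [-121,-27,31],"angular": [-8.9,-11.9,-107.5]},
  {"fingers": 0,"delta_pos": [-121,-27,31],"angular": [-8.9,-11.9,-107.5]},
  {"fingers": 0,"delta_pos": [-121,-27,31],"angular": [-8.9,-11.9,-107.5]},
  {"fingers": 0,"delta_pos": [-121,-27,31],"angular": [-8.9,-11.9,-107.5]},
  {"fingers": 0,"delta_pos": [-121,-27,31],"angular": [-8.9,-11.9,-107.5]},
  {"fingers": 0,"delta_pos": [-121,-27,31],"angular": [-8.9,-11.9,-107.5]},
])

```text
clock: 7.75
tool_pos: [0.5187, 0.032, 0.2105]
orientation: [-178.0, -1.2, -6.8]
force: [-0.0, 0.8, -0.5]
opening: 0.0003
gripper_force: 0.0
```

```bash
python3 - <<'E'
from st import *
delta(*wrench(105.3,20,.22))
E
```

```text
7.75 [518.68  32.02 210.53] [-178.02   -1.19   -6.81] [ 24.34   5.59 -20.73  -1.23 -61.64  59.44] [-0.04  0.76 -0.51]
d_mm [ 5.08 -1.42 -9.32] rot [ -1.73  -1.56 -22.08]
```

>>> apply_moves([
  {"fingers": 0,"delta_pos": [5,-1.4,-9.3],"angular": [-1.7,-1.6,-22.1]},
  {"fingers": 0,"delta_pos": [5,-1.4,-9.3],"angular": [-1.7,-1.6,-22.1]},
  {"fingers": 0,"delta_pos": [5,-1.4,-9.3],"angular": [-1.7,-1.6,-22.1]},
  {"fingers": 0,"delta_pos": [5,-1.4,-9.3],"angular": [-1.7,-1.6,-22.1]},
  {"fingers": 0,"delta_pos": [5,-1.4,-9.3],"angular": [-1.7,-1.6,-22.1]},
])

```text
clock: 8.25
tool_pos: [0.5237, 0.0327, 0.2205]
orientation: [-179.9, -0.1, 14.8]
force: [-0.7, 0.2, -0.5]
opening: 0.0004
gripper_force: 0.0
```

```bash
python3 - <<'E'
from st import *
delta(*wrench(105.3,20,.095))
from m import red
for n in("top","side"):
    im=cv2.cvtColor(ctrl.snapshot(n),cv2.COLOR_RGB2BGR); (a,b),c=red(n,im); X=onz(n,[a,b,c],.116); d=X[0]-X[1]; print(X*1000,np.degrees(np.arctan2(d[1],d[0])))
E
```

```text
8.25 [523.74  32.74 220.52] [-179.94   -0.06   14.83] [ 24.97   6.58 -18.67  -0.06 -64.69  79.88] [-0.69  0.2  -0.48]
d_mm [ -0.25   0.33 125.52] rot [-0.06 -0.06 -0.47]Traceback (most recent call last):
  File "<stdin>", line 5, in <module>
  File "m.py", line 9, in red
    k,l,st,c=cv2.connectedComponentsWithStats(m); i=1+np.argmax(st[1:,4])
                                                      ~~~~~~~~~^^^^^^^^^^
    return _wrapfunc(a, 'argmax', axis=axis, out=out, **kwds)
    return bound(*args, **kwds)
ValueError: attempt to get argmax of an empty sequence
```

>>> apply_moves([
  {"fingers": 0,"delta_pos": [0,0,40],"angular": [0,0,-0.5]},
  {"fingers": 0,"delta_pos": [0,0,80],"angular": [0,0,-0.5]},
  {"fingers": 0,"delta_pos": [0,0,110],"angular": [0,0,-0.5]},
  {"fingers": 0,"delta_pos": [0,0,125],"angular": [0,0,-0.5]},
  {"fingers": 0,"delta_pos": [0,0,125],"angular": [0,0,-0.5]},
  {"fingers": 0,"delta_pos": [0,0,125],"angular": [0,0,-0.5]},
])

```text
clock: 8.9
tool_pos: [0.5248, 0.033, 0.097]
orientation: [-180.0, -0.2, 15.4]
force: [0.1, -0.6, -0.6]
opening: 0.0004
gripper_force: 0.0
```

```bash
python3 - <<'E'
from st import *
delta(*wrench(105.3,0,.095))
s=ctrl.snapshot("side")[110:260,200:350]
cv2.imwrite("pics/p6.png",cv2.resize(s,None,fx=4,fy=4,interpolation=cv2.INTER_CUBIC)[:,:,::-1])
E
```

```text
8.9 [524.81  32.98  97.04] [-179.95   -0.16   15.44] [ 24.97  13.68 -27.98  -0.03 -48.17  80.48] [ 0.15 -0.65 -0.6 ]
d_mm [18.77  0.19  2.09] rot [-0.05 -0.16  0.14]
```

View pics/p6.png

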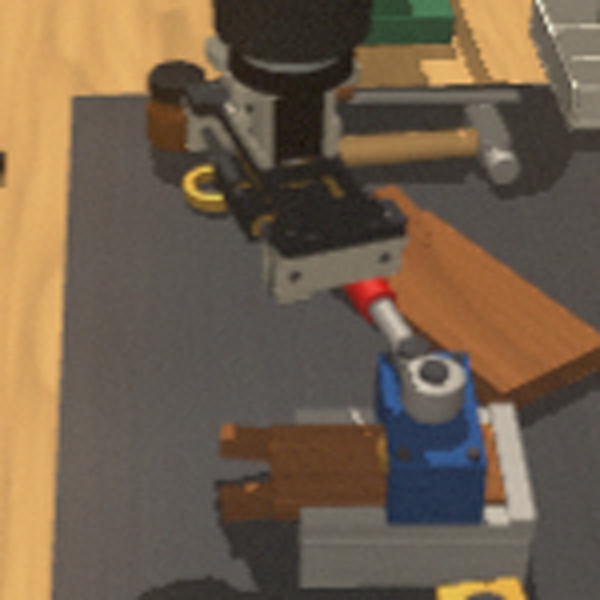

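Tool stands beside the red grip (grip visible at (372,293)) with the pin home at the stop. I'm computing the arc rows now.

```bash
python3 - <<'E'
from plan import *
for a in (0,4,8,12,16): delta(*wrench(105.3-a,-1,.095))
E
```

```text
d_mm [19.33  0.3   2.71] rot [-0.06 -0.24  0.16]
d_mm [29.15 -0.83  2.75] rot [-0.07 -0.23  4.16]
d_mm [39.03 -1.27  2.79] rot [-0.07 -0.23  8.16]
d_mm [48.91 -1.02  2.83] rot [-0.08 -0.23 12.16]
d_mm [58.75 -0.09  2.87] rot [-0.09 -0.23 16.16]
```

>>> apply_moves([
  {"fingers": 0,"delta_pos": [10,0.2,1.5],"angular": [0,0,0]},
  {"fingers": 0,"delta_pos": [19.3,0.3,1.5],"angular": [0,0,0.2]},
  {"fingers": 0,"delta_pos": [24,-0.3,1.5],"angular": [0,0,2.2]},
  {"fingers": 0,"delta_pos": [29.2,-0.8,1.5],"angular": [0,0,4.2]},
  {"fingers": 0,"delta_pos": [34.1,-1.1,1.5],"angular": [0,0,6.2]},
  {"fingers": 0,"delta_pos": [39,-1.3,1.5],"angular": [0,0,8.2]},
  {"fingers": 0,"delta_pos": [44,-1.2,1.5],"angular": [0,0,10.2]},
  {"fingers": 0,"delta_pos": [48.9,-1,1.5],"angular": [0,0,12.2]},
  {"fingers": 0,"delta_pos": [48.9,-1,1.5],"angular": [0,0,12.2]},
])

```text
clock: 9.85
tool_pos: [0.5722, 0.0474, 0.0956]
orientation: [-179.9, -0.1, 3.2]
force: [-1.7, 0.3, 1.3]
opening: 0.0005
gripper_force: 0.6
```

```bash
python3 - <<'E'
from st import *
for a in (12,14,16,18,20,22,24): delta(*wrench(105.3-a,-1,.095))
E
```

```text
9.85 [572.23  47.42  95.57] [-179.9    -0.15    3.24] [ 24.22  17.89 -22.04  -0.06 -49.89  69.06] [-1.7   0.31  1.33]
d_mm [-0.17  0.19  0.57] rot [-0.1  -0.15 -0.06]
d_mm [ 4.73 -0.48  0.58] rot [-0.11 -0.15  1.94]
d_mm [ 9.65 -0.98  0.6 ] rot [-0.11 -0.14  3.94]
d_mm [14.58 -1.31  0.61] rot [-0.11 -0.14  5.94]
d_mm [19.53 -1.46  0.62] rot [-0.11 -0.14  7.94]
d_mm [24.47 -1.45  0.64] rot [-0.12 -0.14  9.94]
d_mm [29.41 -1.25  0.65] rot [-0.12 -0.14 11.94]
```

>>> apply_moves([
  {"fingers": 0,"delta_pos": [4.7,-0.5,0.5],"angular": [0,0,1.9]},
  {"fingers": 0,"delta_pos": [9.7,-1,0.5],"angular": [0,0,3.9]},
  {"fingers": 0,"delta_pos": [14.6,-1.3,0.5],"angular": [0,0,5.9]},
  {"fingers": 0,"delta_pos": [14.6,-1.3,0.5],"angular": [0,0,5.9]},
])

```text
clock: 10.25
tool_pos: [0.5865, 0.0495, 0.0951]
orientation: [-179.9, -0.2, -2.6]
force: [-1.4, 0.5, 0.5]
opening: 0.0004
gripper_force: 0.6
```

>>> apply_moves([
  {"fingers": 0,"delta_pos": [2.4,-0.1,0],"angular": [0,0,1]},
  {"fingers": 0,"delta_pos": [4.9,-0.2,0],"angular": [0,0,2]},
  {"fingers": 0,"delta_pos": [4.9,-0.2,0],"angular": [0,0,2]},
])

```text
clock: 10.55
tool_pos: [0.5911, 0.0494, 0.0949]
orientation: [-179.9, -0.1, -4.6]
force: [-2.4, 1.6, 0.4]
opening: 0.0006
gripper_force: 1.2
```

>>> apply_moves([
  {"fingers": 0,"delta_pos": [2.4,-0.1,0],"angular": [0,0,1]},
  {"fingers": 0,"delta_pos": [4.9,-0.1,0],"angular": [0,0,2]},
  {"fingers": 0,"delta_pos": [4.9,-0.1,0],"angular": [0,0,2]},
])

```text
clock: 10.85
tool_pos: [0.5961, 0.0489, 0.0949]
orientation: [-179.9, -0.1, -6.7]
force: [-2.7, 2.4, 1.2]
opening: 0.0006
gripper_force: 1.2
```

>>> apply_moves([
  {"fingers": 0,"delta_pos": [2.4,-0.4,0],"angular": [0,0,1]},
  {"fingers": 0,"delta_pos": [4.9,-0.7,0],"angular": [0,0,2]},
  {"fingers": 0,"delta_pos": [4.9,-0.7,0],"angular": [0,0,2]},
])

```text
clock: 11.15
tool_pos: [0.6011, 0.049, 0.0949]
orientation: [-179.9, -0.1, -8.7]
force: [-2.1, 1.1, 0.2]
opening: 0.0003
gripper_force: 1.2
```

>>> apply_moves([
  {"fingers": 0,"delta_pos": [2.4,-0.4,0],"angular": [0,0,1]},
  {"fingers": 0,"delta_pos": [4.9,-0.7,0],"angular": [0,0,2]},
  {"fingers": 0,"delta_pos": [4.9,-0.7,0],"angular": [0,0,2]},
])

```text
clock: 11.45
tool_pos: [0.606, 0.0489, 0.0949]
orientation: [-179.9, -0.1, -10.7]
force: [-1.8, 1.8, 0.5]
opening: 0.0004
gripper_force: 1.2
```

```bash
python3 - <<'E'
from st import *
print(ctrl.get_obs()['moment'])
for a in (26,28): delta(*wrench(105.3-a,-1,.095))
E
```

```text
11.45 [606.    48.92  94.9 ] [-179.88   -0.13  -10.66] [ 22.99  20.73 -17.74  -0.04 -51.35  56.37] [-1.76  1.79  0.5 ]
[0.72 0.76 0.04]
d_mm [ 0.21 -1.4  -0.1 ] rot [-0.12 -0.13  0.04]
d_mm [ 5.11 -2.06 -0.09] rot [-0.12 -0.13  2.04]
```

>>> apply_moves([
  {"fingers": 0,"delta_pos": [2.4,-0.7,0],"angular": [0,0,1]},
  {"fingers": 0,"delta_pos": [4.9,-1.2,0],"angular": [0,0,2]},
  {"fingers": 0,"delta_pos": [4.9,-1.2,0],"angular": [0,0,2]},
])

```text
clock: 11.75
tool_pos: [0.6108, 0.0488, 0.0948]
orientation: [-179.9, -0.1, -12.7]
force: [-2.1, 0.0, 0.0]
opening: 0.0006
gripper_force: 1.1
```

>>> apply_moves([
  {"fingers": 0,"delta_pos": [2.4,-0.7,0],"angular": [0,0,1]},
  {"fingers": 0,"delta_pos": [4.9,-1.2,0],"angular": [0,0,2]},
  {"fingers": 0,"delta_pos": [4.9,-1.2,0],"angular": [0,0,2]},
])

```text
clock: 12.05
tool_pos: [0.6143, 0.0488, 0.0943]
orientation: [-180.0, 0.1, -14.7]
force: [-6.6, -1.4, 2.1]
opening: 0.0006
gripper_force: 3.2
```

Screw is coming tight at about 29° of turn. I continue in smaller steps.

>>> apply_moves([
  {"fingers": 0,"delta_pos": [1.2,-0.2,0],"angular": [0,0,0.5]},
  {"fingers": 0,"delta_pos": [2.4,-0.4,0],"angular": [0,0,1]},
  {"fingers": 0,"delta_pos": [2.4,-0.4,0],"angular": [0,0,1]},
])

```text
clock: 12.35
tool_pos: [0.6156, 0.0487, 0.094]
orientation: [-180.0, 0.2, -15.7]
force: [-10.2, 1.9, 2.6]
opening: 0.0
gripper_force: 5.1
```

>>> apply_moves([
  {"fingers": 0,"delta_pos": [1.2,-0.2,0],"angular": [0,0,0.5]},
  {"fingers": 0,"delta_pos": [2.4,-0.4,0],"angular": [0,0,1]},
  {"fingers": 0,"delta_pos": [2.4,-0.4,0],"angular": [0,0,1]},
])

```text
clock: 12.65
tool_pos: [0.6175, 0.0485, 0.0938]
orientation: [180.0, 0.2, -16.7]
force: [-10.8, 2.3, 2.9]
opening: 0.0001
gripper_force: 6.0
```

>>> apply_moves([
  {"fingers": 0,"delta_pos": [2,-0.4,0],"angular": [0,0,1]},
  {"fingers": 0,"delta_pos": [4,-0.7,0],"angular": [0,0,2]},
  {"fingers": 0,"delta_pos": [6,-1.0,0],"angular": [0,0,3]},
  {"fingers": 0,"delta_pos": [8,-1.3,0],"angular": [0,0,4]},
  {"fingers": 0,"delta_pos": [9.7,-1.5,0],"angular": [0,0,5]},
  {"fingers": 0,"delta_pos": [9.7,-1.5,0],"angular": [0,0,5]},
])

```text
clock: 13.25
tool_pos: [0.6271, 0.0475, 0.0938]
orientation: [180.0, 0.2, -21.7]
force: [-11.8, 3.3, 2.8]
opening: 0.0001
gripper_force: 6.5
```

```bash
python3 - <<'E'
from st import *
s=ctrl.snapshot("side")[140:260,230:350]
cv2.imwrite("pics/p7.png",cv2.resize(s,None,fx=5,fy=5,interpolation=cv2.INTER_CUBIC)[:,:,::-1])
E
```

```text
13.25 [627.13  47.45  93.78] [179.99   0.23 -21.72] [ 21.99  22.72 -14.65  -0.19 -52.8   46.4 ] [-11.76   3.3    2.79]
```

View pics/p7.png

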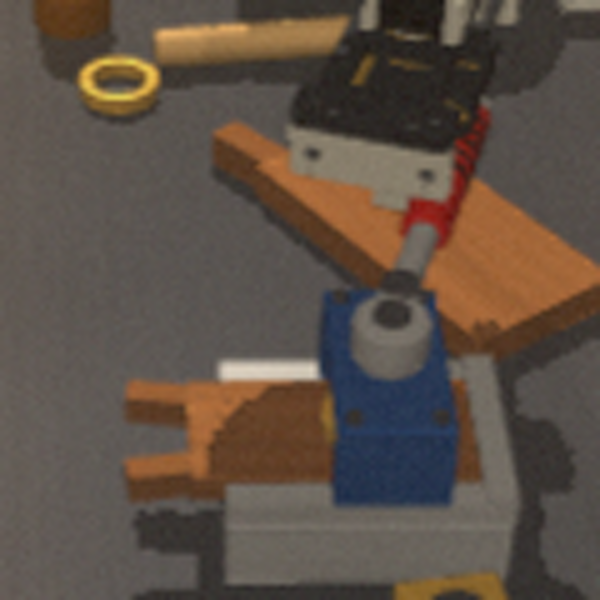

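The handle has bent at the breakaway pivot (403,283) and the force is level at about 12 N, with roughly 11 mm of give so far. Another 5 mm makes it a clear click, still well under 26 mm.

>>> apply_moves([
  {"fingers": 0,"delta_pos": [1.7,-0.3,0],"angular": [0,0,0.9]},
  {"fingers": 0,"delta_pos": [3.3,-0.6,0],"angular": [0,0,1.7]},
  {"fingers": 0,"delta_pos": [4.9,-0.9,0],"angular": [0,0,2.5]},
  {"fingers": 0,"delta_pos": [4.9,-0.9,0],"angular": [0,0,2.5]},
])

```text
clock: 13.7
tool_pos: [0.6319, 0.0466, 0.0938]
orientation: [180.0, 0.2, -24.2]
force: [-11.9, 3.5, 3.5]
opening: 0.0007
gripper_force: 6.7
```

Now easing back slowly so the handle springs straight, then moving clear.

>>> apply_moves([
  {"fingers": 0,"delta_pos": [-3,0.5,0],"angular": [0,0,-1.5]},
  {"fingers": 0,"delta_pos": [-6,1,0],"angular": [0,0,-3]},
  {"fingers": 0,"delta_pos": [-9,1.4,0],"angular": [0,0,-4.5]},
  {"fingers": 0,"delta_pos": [-12,1.7,0],"angular": [0,0,-6]},
  {"fingers": 0,"delta_pos": [-15,1.9,0],"angular": [0,0,-7.5]},
  {"fingers": 0,"delta_pos": [-18,2,0],"angular": [0,0,-8]},
  {"fingers": 0,"delta_pos": [-22,2,0],"angular": [0,0,-8]},
  {"fingers": 0,"delta_pos": [-32,2,0],"angular": [0,0,-8]},
  {"fingers": 0,"delta_pos": [-45,2,0],"angular": [0,0,-8]},
  {"fingers": 0,"delta_pos": [-50,2,0],"angular": [0,0,-8]},
])

```text
clock: 14.7
tool_pos: [0.5879, 0.066, 0.0952]
orientation: [-179.8, -0.1, -16.1]
force: [-0.3, 0.1, -0.1]
opening: 0.0006
gripper_force: 0.0
```

>>> apply_moves([
  {"fingers": 0,"delta_pos": [0,0,-40],"angular": [0,0,0]},
  {"fingers": 0,"delta_pos": [0,0,-90],"angular": [0,0,0]},
  {"fingers": 0,"delta_pos": [-30,0,-140],"angular": [0,0,0]},
  {"fingers": 0,"delta_pos": [-60,-40,-150],"angular": [0,0,0]},
  {"fingers": 0,"delta_pos": [-60,-90,-150],"angular": [0,0,0]},
  {"fingers": 0,"delta_pos": [-60,-140,-150],"angular": [0,0,0]},
  {"fingers": 0,"delta_pos": [-60,-190,-150],"angular": [0,0,0]},
  {"fingers": 0,"delta_pos": [-60,-190,-150],"angular": [0,0,0]},
  {"fingers": 0,"delta_pos": [-60,-190,-150],"angular": [0,0,0]},
])

```text
clock: 15.6
tool_pos: [0.5831, 0.2659, 0.2446]
orientation: [-179.9, -0.1, -16.0]
force: [-0.9, 0.3, -0.1]
opening: 0.0002
gripper_force: 0.0
```

```bash
python3 - <<'E'
from st import *
from m import red
ims={n:cv2.cvtColor(ctrl.snapshot(n),cv2.COLOR_RGB2BGR) for n in("top","side")}
for n,im in ims.items():
    (a,b),c=red(n,im); X=onz(n,[a,b,c],.116)
    v=X-SC; print(n,X[:,:2]*1000,"deg from screw",np.degrees(np.arctan2(v[:,1],v[:,0])))
t=ims["top"][120:220,190:340];s=ims["side"][140:260,220:350]
f=lambda a:cv2.resize(a,(400,int(a.shape[0]*400/a.shape[1])),interpolation=cv2.INTER_CUBIC)
a,b=f(t),f(s); h=min(len(a),len(b)); cv2.imwrite("pics/p8.png",np.hstack([cv2.copyMakeBorder(a,0,len(b)-len(a),0,0,0),b]))
E
```

```text
15.6 [583.1  265.9  244.56] [-179.89   -0.09  -15.98] [ 41.94  16.69  -2.52   0.01 -70.65  32.08] [-0.85  0.27 -0.09]
top [[650.0305  95.6536]
 [621.2677  -7.6366]
 [635.6673  44.5981]] deg from screw [75.4767 76.771  75.9269]
side [[619.8739 -18.9408]
 [654.5265 106.7107]
 [635.5226  41.2355]] deg from screw [75.8267 75.0352 75.6433]
```

View pics/p8.png

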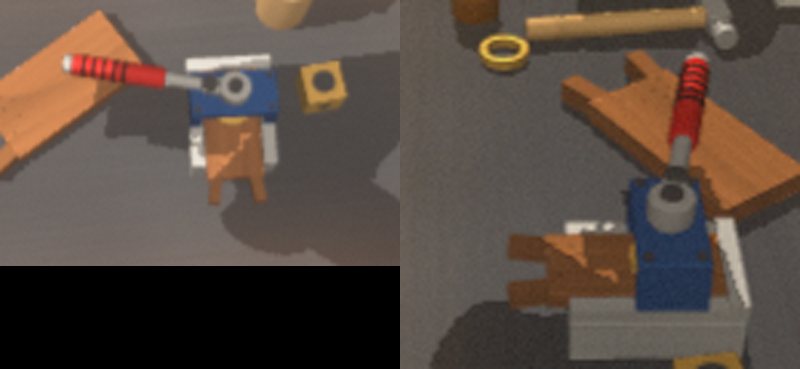

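The handle is straight at about 75.7° from the screw axis, 29.6° on from the start. The peak bend was about 0.15 rad, the pin is home against the stop, the other things near the clamp look undisturbed, and the arm is clear. Handing in.

```bash
python3 -c "
from plant import ctrl
print(ctrl.close_job())"
```

```text
the job is handed in; nothing more can be done
None
```

The job is handed in: pin pushed home against the end stop, screw turned about 0.52 rad to tight, wrench clicked (bend about 0.15 rad, estimated from the tool position) and sprung straight again, arm clear and nothing near the clamp visibly disturbed; no verdict was returned.

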